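# Close up the pool-ball rack and clamp its stop

### The arm

A 6-joint arm with a two-finger parallel gripper is mounted at the origin on the work surface. World frame = base frame: x ahead of the robot, y to its left, z up, the work surface at z = 0. Lengths are in m, angles in rad, forces in N, time in s.
With the tool pointing down it reaches from about 0.35 to 0.85 m from the base axis. Payload 8.1 kg.
Tool frame: the origin (TCP) lies between the finger pads; the fingertips stand 25 mm ahead of it and the grasp point (between the pads) lies 6 mm ahead of it; z points along the fingers, y is the line along which they close (so a half turn about z gives the same grasp; the last joint's range is limited). The gripper opens to 93 mm and grips with 3 to 60 N. Pads are 15 mm wide; open, the fingers measure 128 mm over their backs; the gripper's body (75 mm by 188 mm) begins 65 mm behind the grasp point.
Start: joints at [1.064, 0.13, 1.488, -0, 1.523, -0.085], TCP at [0.246, 0.547, 0.244] pointing down, gripper open.
Joint ranges: [-2.96, 2.96], [-0.89, 2.26], [0.02, 2.5], [-1.34, 4.48], [0, 2.73], [-2.66, 2.66]. Speed limits (rad/s): [2.39, 2.39, 2.79, 3.14, 3.14, 3.14].

### API

Orientations are given as a rotation vector (axis times angle).
In Python, from plant import robot gives the robot as it stands.
- The arm moves only by the tool arm_command, never from a script. Its argument "increments" is text: rows parted by semicolons, each of 5 numbers parted by spaces: the closure, from 0 (fully open) to 1 (shut), then the shift along the tool's x, y, z in mm, then the turn about the tool's z in rad. A call has 1 to 5 rows; each row is the pose to reach, as a shift and turn from the pose commanded when the call began, along the tool's axes at that moment; what a row does not reach only later rows make up. A row lasts 1/10 s, in which the tool goes at most 50 mm and 8.59 degrees, less where a joint would pass 70% of its speed; a pose out of reach is approached as far as the arm can. A call with a gripper value outside its range is refused whole. The fingers move at their own pace and stop on an object; "grip_force" is the grip in N (left out, the last holds). Time passes only in rows, so rows that repeat a pose let the fingers close. It gives the time, the measured TCP pose, the force, the opening and the grip force at its end, in the units of the state.
- robot.read_state(): the state, without advancing time (a new reading comes with each control period).
- robot.read_camera(name): name is "side" or "top" or "wrist"; returns the picture (384x512x3 uint8, blue, green, red); there is no depth.
- robot.camera_model(name): a dict with "fx", "fy", "cx", "cy" (pixels), "D" ([k1, k2, p1, p2, k3] as OpenCV has them; the pictures are not rectified), "eye" and "rotation" of the camera in the world. Camera axes: x right, y down, z forward; pixel columns grow to the right and rows downward; lengths in m; the calibration is good to about 2 mm. A picture is of the moment at which its call begins: read the wrist's pose just before it. camera_model takes no time and is no camera call; for the wrist camera it gives the pose at the moment of the call.
- robot.close_job(): hands the job in; it is judged then, once.
The state is a dict: "t": time; "q": joint angles; "dq": joint speeds; "joint_torque": joint torques, N m; "tool_pos": TCP position; "orientation": TCP orientation; "force": force on the tool from outside, world axes, zero at the start; "wrist_torque": the same for the moment, N m; "opening": finger opening in m; "gripper_force": force on a finger pad.
Only numpy, scipy, OpenCV 4.12 (cv2) and the standard library are available. Lean on these libraries where they do the work, as an engineer would, in place of code of your own. Each camera call takes 0.05 s, during which the arm holds its last target. There are 200 camera calls.

### The job

The balls in the rack are loose: unscrew the clamp knob of the rack's sliding stop until the stop is free, slide the stop gently along so that the four balls stand in a closed row between its pad and the wooden block, with no gaps, and leave it there. Then turn the clamp knob clockwise all the way to its end stop so that the stop is locked, and let go; don't knock the other things about.

Things in the scene. Friction and masses are not known exactly. Their poses are not given: they have to be found in the camera images.
- rack: Wooden pool-ball rack fixed to the table: base board 150 x 480 x 18 mm. Origin: table level, under the board's middle. y runs along the rack, the robot's side is -x, z up. A trough on it along y (centre line x = +25 mm, floor 18 mm up, 59 mm wide, side strips 20 mm high) holds a row of four loose balls; along its front, at x = -55 mm, runs an aluminium rail tilted 35 degrees.
- stop (a joint): Slide (m) of the dark steel sliding stop (58 x 72 mm saddle on the rail, arm over the trough, flat pad) along the rack's +y, 0 to 0.11, growing as the pad nears the balls. Free, it slides with about 1.5 N of friction; clamped, it holds 30 to 60 N. Balls roll ahead of the pad with little resistance until the row is shut against the chock; then it is stiff. It can be pushed along by its knob.
- pad_face (a point): Centre of the pad's flat ball-side face (50 mm wide, 22 to 88 mm above the table), on the trough's centre line, at ball-centre height. Axes as the rack's. The saddle's middle and the knob's axis lie 40 mm behind it (-y). The arm runs 74 to 88 mm above the table, rack x -50 to +50 mm, 3 to 17 mm behind the face.
- clamp (a joint): Angle (rad) of the clamp knob on the stop: 0 = end stop, fully slack; 3.0 = end stop, fully tight. Grows turning clockwise as seen from its outer end. From 1.0 up the screw bites on the rail; below 1.0 the stop is free. Rubs with about 0.12 N m; hard end stops; stays where it is left. At 0 the bar lies across the rack.
- knob_grip (a point): Middle of the clamp knob's black grip bar: 80 long (x), 16 thick (y), 32 deep (z); outer face 16 mm above this point. Under it a 14 mm stem; a 30 mm collar begins 28 mm below the point, the saddle 36 mm. z = knob's axis outward, leaning 35 degrees from vertical to the rack's -x; x, y turn with the bar. 96 mm in front (-x) of the rack's origin, 99 mm above the table.
- chock: Pale wooden block fixed in the trough at its +y end, 58 x 30 (along y) x 45 mm high, axes as the rack's. Origin: centre of its underside, on the trough floor. Its ball-side face is 15 mm towards -y.
- ball0_center (a point): Centre of the yellow pool ball, 57.2 mm across, 165 g, one of the four loose in the trough (in any order), 46.6 mm above the table there.
- ball1_center (a point): Centre of the dark red pool ball, 57.2 mm across, 165 g, one of the four loose in the trough (in any order), 46.6 mm above the table there.
- ball2_center (a point): Centre of the dark blue pool ball, 57.2 mm across, 165 g, one of the four loose in the trough (in any order), 46.6 mm above the table there.
- ball3_center (a point): Centre of the black pool ball, 57.2 mm across, 165 g, one of the four loose in the trough (in any order), 46.6 mm above the table there.
- chalk: Bystander: cue-chalk cube, 36 mm, 34 high, near the rack's front. Origin: underside.
- triangle: Bystander: black triangle frame lying flat on the left, sides about 300 mm, 34 high. Origin: middle of its underside.
- mug: Bystander: white mug, 82 mm across, 95 high, by the right end of the rack. Origin: underside.
- bottle: Bystander: amber bottle, 62 mm across, 200 high, by the left end of the rack. Origin: underside.
- coasters: Bystander: stack of cork coasters, 100 mm across, 24 high. Origin: underside.
- dart_case: Bystander: grey dart case, 190 x 85 x 35 mm. Origin: underside.
Mind the look-alikes: they are no part of the job. What is shaped like the part that bears ball0_center but white is not meant. What is shaped like the part that bears ball3_center but pink is not meant.

How it is judged:
On the way, in this order (a step that is already met when the one before it is completed fails the run):
1. the clamp knob is unscrewed until the stop is free (value of joint clamp below 1.6 rad), for 0.1 s.
2. the stop is slid up and the row of balls is closed (y of pad_face in the frame of chock above -0.2478 m and z of ball0_center in the frame of rack between 0.04 and 0.052 m and y of each of ball0_center, ball1_center, ball2_center, ball3_center in the frame of pad_face above 0 m and y of each of ball0_center, ball1_center, ball2_center, ball3_center in the frame of chock below 0 m and z of ball1_center in the frame of rack between 0.04 and 0.052 m and z of ball2_center in the frame of rack between 0.04 and 0.052 m and z of ball3_center in the frame of rack between 0.04 and 0.052 m), for 0.2 s.
3. the clamp knob is turned clockwise to its end stop (value of joint clamp above 2.9 rad), for 0.2 s.
At the end, for the whole second after the job is handed in: The clamp knob is within 0.1 rad of its tight end stop, the stop is at rest, and all four balls stand in the trough between the pad and the block with no more than 4 mm of play in the whole row (all of step 2 and value of joint clamp above 2.9 rad and velocity of joint stop between -0.003 and 0.003 m/s); the robot touches nothing.
It fails at once if the row of balls is squeezed against the block with more than 40 N (contact force between chock and anything else above 40 N).
It fails at once if a bystander is moved by more than 30 mm (distance of any of chalk, triangle, mug, bottle, coasters, dart_case from where it was at the start of the episode above 0.03 m).
It also fails if it takes over 72 s, if anything falls off the work surface, if the arm or the gripper's body presses on something with over 40 N, if the wrist force passes 120 N, or if a joint passes its speed limit or range.

## Working session

There is one attempt and no reset: what is moved stays moved. The work goes in short steps, Python scripts to look and compute and a tool call to move; the robot and the scene stay as the last step left them, time stands still between calls to the robot, and variables do not carry over. Pictures are saved under pics/ and viewed, at most 10 in all, crops included, and the job is handed in when it is done.

Besides the shell and the picture viewer there is one more tool, called after "Request:" by a JSON object that holds its "op" and its "data", one argument or row to a line. arm_command: Moves the arm, as the interface text tells. Its arguments: {"type":"object","properties":{"increments":{"type":"string"},"grip_force":{"type":"number"}},"required":["increments"]}

```bash
ls; mkdir -p pics
python3 - <<'E'
from plant import robot
import cv2,numpy as np
for n in("top","side"):
    im=robot.read_camera(n); cv2.imwrite(f"pics/{n}0.png",im)
    m=robot.camera_model(n); print(n,{k:np.round(v,4).tolist() for k,v in m.items()})
s=robot.read_state();print(s)
E
```

```text
pics
top {'fx': 354.7997, 'fy': 354.7997, 'cx': 256.4133, 'cy': 193.1283, 'D': [-0.0268, 0.0, 0.0, 0.0, 0.0], 'eye': [0.4103, 0.0217, 1.1675], 'rotation': [-2.1855, 2.1655, -0.131]}
side {'fx': 422.6359, 'fy': 422.6359, 'cx': 251.729, 'cy': 185.9694, 'D': [-0.1596, 0.0, 0.0, 0.0, 0.0], 'eye': [-0.2359, -0.7365, 0.9154], 'rotation': [-2.0738, 0.8739, -0.4545]}
{'t': 0.1, 'q': array([ 1.06358874e+00,  1.31084513e-01,  1.48915706e+00,  2.61956370e-05,
        1.52302512e+00, -8.54051629e-02]), 'dq': array([ 0.00072408, -0.00415948, -0.00191664, -0.00176052,  0.00055271,
       -0.00162662]), 'joint_torque': array([ 1.07207543e-03, -5.61338711e+01, -4.93098521e+01,  7.70687638e-02,
        2.89983919e-02, -9.96286872e-05]), 'tool_pos': array([0.24538574, 0.5470064 , 0.24270032]), 'orientation': array([-6.57559039e-01, -3.07147946e+00,  2.50256510e-03]), 'force': array([-0.06649094, -0.36778823, -0.2178481 ]), 'wrist_torque': array([ 0.01376375, -0.00700052,  0.05075923]), 'gripper_force': 0.0, 'opening': 0.09327357739907605}
```

View pics/top0.png

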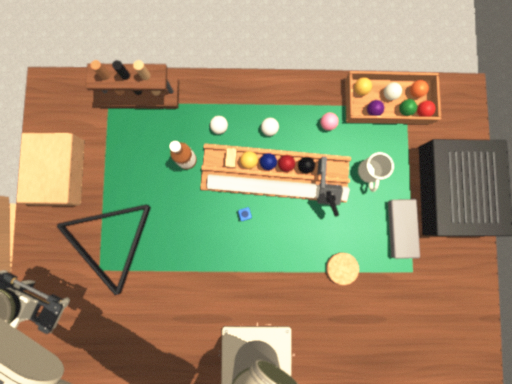

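View pics/side0.png

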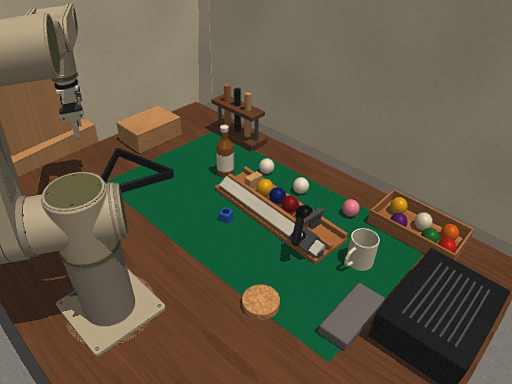

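The top view shows the rack at about (203,145)–(350,200) and the knob near (331,198). The chock is at (230,157), with the balls at 248–307. The side view shows the knob near (302,222). I'll enlarge both for measuring.

Run:
```python
import cv2
a=cv2.imread("pics/top0.png")[138:218,196:356]; b=cv2.imread("pics/side0.png")[165:265,212:352]
cv2.imwrite("pics/topc.png",cv2.resize(a,None,fx=5,fy=5,interpolation=cv2.INTER_CUBIC))
cv2.imwrite("pics/sidec.png",cv2.resize(b,None,fx=5,fy=5,interpolation=cv2.INTER_CUBIC))
```

```text
(no output)
```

View pics/topc.png

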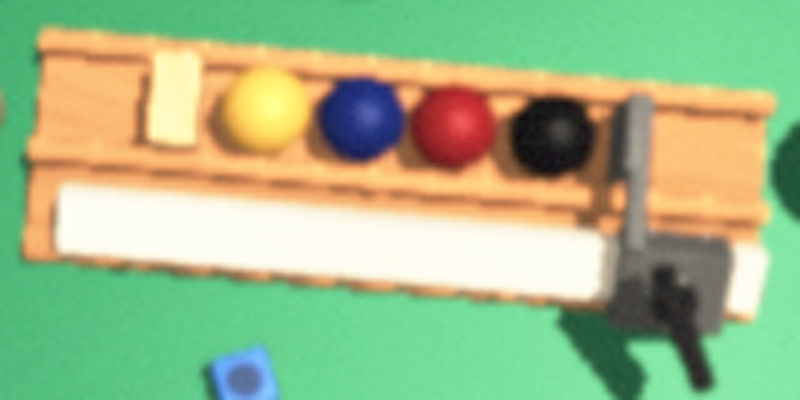

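View pics/sidec.png

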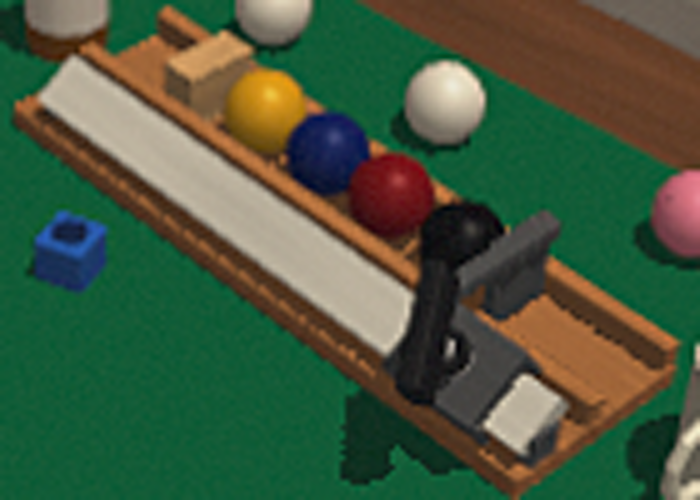

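```bash
cat > h.py <<'E'
import cv2,numpy as np
from scipy.spatial.transform import Rotation as R
from scipy.optimize import least_squares
def proj(m,P):
    Rw=R.from_rotvec(m["rotation"]).as_matrix() ; P=np.atleast_2d(P)
    Pc=(P-m["eye"])@Rw
    K=np.array([[m["fx"],0,m["cx"]],[0,m["fy"],m["cy"]],[0,0,1.]])
    return cv2.projectPoints(Pc.reshape(-1,1,3),np.zeros(3),np.zeros(3),K,np.array(m["D"]))[0].reshape(-1,2)
KA=np.array([-np.sin(np.radians(35)),0,np.cos(np.radians(35))])
def knobR(c): # rack-frame rotation of the bar; clockwise seen from outside
    return (R.from_euler('y',-35,degrees=True)*R.from_euler('z',-c)).as_matrix()
E
cat > fit.py <<'E'
from h import *
from plant import robot
T=robot.camera_model("top");S=robot.camera_model("side")
ct=lambda u:np.array(u)/5-.4+[196,138]; cs=lambda u:np.array(u)/5-.4+[212,165]
balls_t=ct([(265,110),(362,118),(453,126),(553,135)]);balls_s=cs([(265,111),(328,153),(391,195),(462,235)])
def model(p):
    x,y,yaw,b0,b1,b2,b3,s,c,zb,zk=p
    W=lambda P:np.atleast_2d(P)@R.from_euler('z',yaw).as_matrix().T+[x,y,0]
    B=W([(.025,b,zb) for b in(b0,b1,b2,b3)])
    F=W([(-.075,.24,.018),(-.075,-.24,.018)])
    k=np.array([-.096,s-.04,zk]);M=knobR(c)
    E_=W([k+M@[-.04,0,0],k+M@[.04,0,0]])
    A=W([(.05,s-.003,.088)])
    return B,F,E_,A
def res(p):
    B,F,E_,A=model(p);r=[proj(T,B)-balls_t,proj(S,B)-balls_s,proj(T,F)-ct([(25,258),(755,318)]),proj(S,F)-cs([(18,103),(515,478)])]
    kt=ct([(664,280),(703,382)]);ks=cs([(435,272),(415,388)])
    r+=[.5*(np.array(sorted(proj(T,E_),key=lambda u:u[1]))-kt),.5*(np.array(sorted(proj(S,E_),key=lambda u:u[1]))-ks)]
    return np.concatenate(r).ravel()
f=least_squares(res,[.55,-.05,-.07,.1,.05,0,-.1,-.15,2.7,.0466,.099],x_scale=[.1,.1,.1]+[.1]*5+[1,.1,.1])
print(np.round(f.x,4));print(np.round(f.fun.reshape(-1,2),1))
B,F,E_,A=model(f.x);print("bar ends",E_,"balls",B)
print("yaw deg",np.degrees(f.x[2]))
E
python3 fit.py
```

```text
[ 0.6023 -0.0585 -0.0796  0.0891  0.027  -0.0316 -0.0942 -0.1346  2.6241
  0.0509  0.1032]
[[ 0.5  0.1]
 [ 0.5  0.2]
 [ 0.5  0.3]
 [-0.1  0.2]
 [-0.5 -0.5]
 [-0.4 -0.4]
 [-0.5 -0.4]
 [-0.6  1. ]
 [-0.4 -1.6]
 [ 0.  -0.5]
 [-0.9  0.2]
 [ 0.9  0.3]
 [-0.2 -0.4]
 [ 0.2 -0.2]
 [ 0.2 -0.8]
 [-0.2  0.9]]
bar ends [[ 0.52272502 -0.20739093  0.12316925]
 [ 0.46280747 -0.24231549  0.08329241]] balls [[ 0.63435066  0.02831924  0.05094061]
 [ 0.62941332 -0.03356225  0.05094061]
 [ 0.62475017 -0.0920072   0.05094061]
 [ 0.61977723 -0.15433478  0.05094061]]
yaw deg -4.5617992719761515
```

Fit is good: rack at about (0.602, −0.0585) with yaw −4.6°, and the knob bar's middle near (0.493, −0.225, 0.101). Clamp angle is about 2.62. The tool can't tilt, so I'll open the fingers partly as a fork over the bar's rear end. The fork turns the bar counterclockwise to unscrew, then pushes it back to slide the stop and tighten.

```bash
cat > go.py <<'E'
# usage: go.py c r dz slide  -> increments to put the fork over the bar's "-x" end at bar angle c, lever r(mm), tip dz(mm) below bar line
from h import *
from plant import robot
import sys
X,Y,YAW,K=.6023,-.0585,-.0796,np.array([-.096,-.1746,.101])
def bar(c,r,sl):
    W=R.from_euler('z',YAW).as_matrix(); d=W@(knobR(c)@[-1,0,0])
    return W@(K+[0,sl,0])+[X,Y,0]+r*d, np.arctan2(d[1],d[0])
def state():
    s=robot.read_state();M=R.from_rotvec(s["orientation"]).as_matrix();return s,M,np.arctan2(M[1,0],M[0,0])
def inc(p,az):
    s,M,a=state();t=M.T@(p-s["tool_pos"])*1000
    return np.round(t,0).astype(int),round(float((a-az+np.pi)%(2*np.pi)-np.pi),3)
if __name__=="__main__":
    r,dz,sl=[float(v)/1000 for v in sys.argv[1:4]]
    s,M,a=state();print("t",s["t"],"pos",np.round(s["tool_pos"],4),"az",round(a,3),"tilt",np.round(M[2],3),"F",np.round(s["force"],1),"q6",round(s["q"][5],2))
    for c in map(float,sys.argv[4:]):
        p,az=bar(c,r,sl);p=p+[0,0,.025-dz];print(c,np.round(p,4),round(az,3),"->",*inc(p,az))
E
python3 go.py 28 -90 0 2.62
```

```text
t 0.1 pos [0.2454 0.547  0.2427] az 2.72 tilt [ 0.    -0.002 -1.   ] F [-0.1 -0.4 -0.2] q6 -0.09
2.62 [ 0.5137 -0.2126  0.2299] 0.532 -> [-556 -583   14] 2.188
```

Request:
{"op": "arm_command", "data": {
  "increments": "0.6 -33 -34 0 0.12; 0.6 -66 -68 0 0.25; 0.6 -99 -102 0 0.38; 0.6 -132 -136 0 0.51; 0.6 -165 -170 0 0.64",
  "grip_force": 40
}}

```text
t: 0.6
tool_pos: [0.3265, 0.3229, 0.2431]
orientation: [-1.597, -2.705, 0.001]
force: [0.6, -0.8, 1.0]
opening: 0.0575
gripper_force: 0.0
```

```bash
python3 go.py 28 -90 0 2.62
```

```text
t 0.6 pos [0.3265 0.3229 0.2431] az 2.075 tilt [-0.    -0.001 -1.   ] F [ 0.6 -0.8  1. ] q6 0.16
2.62 [ 0.5137 -0.2126  0.2299] 0.532 -> [-559  -95   13] 1.543
```

Request:
{"op": "arm_command", "data": {
  "increments": "0.6 -48 -8 0 0.14; 0.6 -96 -16 0 0.28; 0.6 -144 -24 0 0.42; 0.6 -192 -32 5 0.56; 0.6 -240 -40 5 0.7"
}}

```text
t: 1.1
tool_pos: [0.4084, 0.0938, 0.2379]
orientation: [-2.428, -1.993, 0.001]
force: [0.3, 0.5, -0.7]
opening: 0.0374
gripper_force: 0.0
```

```bash
python3 go.py 28 -90 0 2.62
```

```text
t 1.1 pos [0.4084 0.0938 0.2379] az 1.374 tilt [-0.    -0.001 -1.   ] F [ 0.3  0.5 -0.7] q6 0.3
2.62 [ 0.5137 -0.2126  0.2299] 0.532 -> [-280  163    8] 0.842
```

Request:
{"op": "arm_command", "data": {
  "increments": "0.6 -42 24 0 0.13; 0.6 -84 48 0 0.26; 0.6 -126 72 4 0.39; 0.6 -168 96 6 0.52; 0.6 -210 122 8 0.65"
}}

```text
t: 1.6
tool_pos: [0.4884, -0.1357, 0.2302]
orientation: [-2.938, -1.113, 0.0]
force: [1.9, 1.0, 0.3]
opening: 0.0373
gripper_force: 0.0
```

```bash
python3 go.py 28 -90 0 2.62
```

```text
t 1.6 pos [ 0.4884 -0.1357  0.2302] az 0.724 tilt [-0. -0. -1.] F [1.9 1.  0.3] q6 0.47
2.62 [ 0.5137 -0.2126  0.2299] 0.532 -> [-32  74   0] 0.192
```

Request:
{"op": "arm_command", "data": {
  "increments": "0.6 -16 37 0 0.1; 0.6 -32 74 0 0.19; 0.6 -32 74 0 0.19"
}}

```text
t: 1.9
tool_pos: [0.514, -0.2143, 0.2294]
orientation: [3.031, 0.827, -0.003]
force: [-0.9, -0.2, -0.5]
opening: 0.0371
gripper_force: 0.0
```

```bash
python3 - <<'E'
from go import *
m=robot.camera_model("wrist");im=robot.read_camera("wrist")
pts=[bar(2.62,r,0)[0] for r in(-.04,0,.04)]+[bar(2.62,.04,0)[0]-[0,0,0]]
print(np.round(proj(m,np.array(pts)),1))
big=cv2.resize(im,None,fx=1.5,fy=1.5)
for u in proj(m,np.array(pts)): cv2.circle(big,tuple(int(v) for v in u*1.5),4,(0,0,255),1)
cv2.imwrite("pics/w1.png",big)
E
python3 go.py 28 5 0 2.62
```

```text
[[254.9 247. ]
 [254.8 219.9]
 [254.7 186.7]
 [254.7 186.7]]
t 1.95 pos [ 0.5137 -0.2121  0.2295] az 0.536 tilt [-0.001 -0.002 -1.   ] F [ 0.7 -0.  -0.8] q6 0.55
2.62 [ 0.5137 -0.2126  0.1349] 0.532 -> [ 0  1 95] 0.004
```

View pics/w1.png

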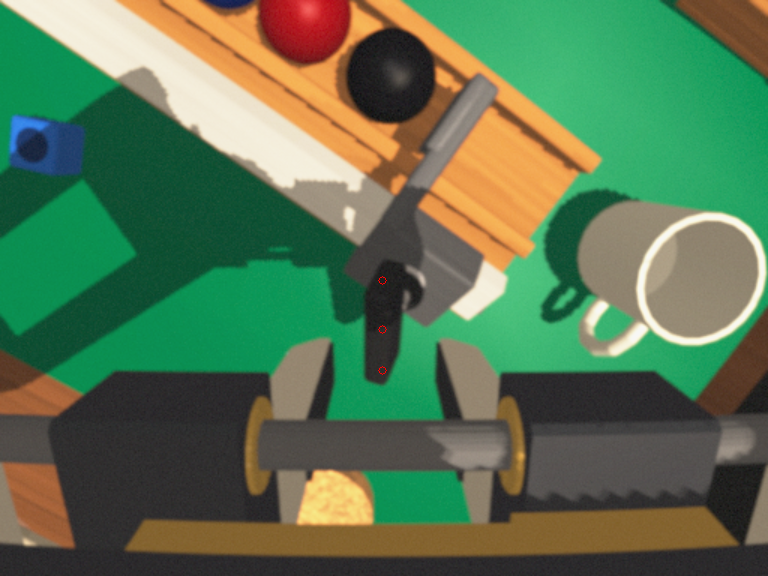

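The wrist view shows the bar running from (390,265) to (380,382), matching the predicted line at x≈382, and the fork straddles it. I'll descend.

Request:
{"op": "arm_command", "data": {
  "increments": "0.6 0 1 30 0; 0.6 0 1 60 0; 0.6 0 1 85 0; 0.6 0 1 95 0; 0.6 0 1 95 0"
}}

```text
t: 2.45
tool_pos: [0.5133, -0.2096, 0.134]
orientation: [-3.025, -0.839, 0.004]
force: [-0.6, -0.5, -0.2]
opening: 0.0373
gripper_force: 0.0
```

```bash
python3 go.py 28 5 0 2.5 2.4 2.3 2.1 1.9 1.7
```

```text
t 2.45 pos [ 0.5133 -0.2096  0.134 ] az 0.541 tilt [-0.002 -0.003 -1.   ] F [-0.6 -0.5 -0.2] q6 0.55
2.5 [ 0.5124 -0.2097  0.1339] 0.66 -> [-1  0  0] -0.119
2.4 [ 0.5111 -0.2074  0.1328] 0.762 -> [-1 -3  1] -0.22
2.3 [ 0.5096 -0.2053  0.1317] 0.859 -> [-1 -6  2] -0.318
2.1 [ 0.5062 -0.2017  0.1291] 1.044 -> [ -2 -10   5] -0.503
1.9 [ 0.5022 -0.1991  0.1262] 1.218 -> [ -4 -15   8] -0.677
1.7 [ 0.4979 -0.1975  0.1231] 1.385 -> [ -7 -18  11] -0.844
```

Request:
{"op": "arm_command", "data": {
  "increments": "0.6 -1 -1 0 -0.11; 0.6 -1 -3 1 -0.22; 0.6 -1 -6 2 -0.32; 0.6 -2 -8 4 -0.41; 0.6 -2 -10 5 -0.5"
}}

```text
t: 2.95
tool_pos: [0.5092, -0.2045, 0.1338]
orientation: [2.719, 1.564, 0.003]
force: [-1.0, -4.2, 1.6]
opening: 0.0374
gripper_force: 1.6
```

```bash
python3 go.py 28 5 0 2.1 1.9 1.7 1.5 1.4
```

```text
t 2.95 pos [ 0.5092 -0.2045  0.1338] az 1.044 tilt [-0.001  0.005 -1.   ] F [-1.  -4.2  1.6] q6 0.05
2.1 [ 0.5062 -0.2017  0.1291] 1.044 -> [ 1 -4  5] -0.0
1.9 [ 0.5022 -0.1991  0.1262] 1.218 -> [ 1 -9  8] -0.174
1.7 [ 0.4979 -0.1975  0.1231] 1.385 -> [  0 -13  11] -0.341
1.5 [ 0.4933 -0.1969  0.1199] 1.549 -> [ -1 -18  14] -0.505
1.4 [ 0.491  -0.1971  0.1183] 1.632 -> [ -3 -20  15] -0.588
```

Request:
{"op": "arm_command", "data": {
  "increments": "0.6 0 -3 1 -0.1; 0.6 0 -5 3 -0.2; 0.6 -1 -9 5 -0.34; 0.6 -2 -12 7 -0.43; 0.6 -3 -14 9 -0.51"
}}

```text
t: 3.45
tool_pos: [0.4965, -0.1995, 0.1249]
orientation: [2.235, 2.199, 0.004]
force: [4.0, -0.1, 1.9]
opening: 0.0373
gripper_force: 2.0
```

```bash
python3 go.py 28 5 0 1.5 1.3 1.1 .9 .7 .5
```

```text
t 3.45 pos [ 0.4965 -0.1995  0.1249] az 1.554 tilt [-0.002  0.006 -1.   ] F [ 4.  -0.1  1.9] q6 -0.46
1.5 [ 0.4933 -0.1969  0.1199] 1.549 -> [ 2 -3  5] 0.005
1.3 [ 0.4887 -0.1975  0.1167] 1.715 -> [ 2 -8  8] -0.16
1.1 [ 0.4843 -0.1992  0.1137] 1.886 -> [  0 -12  11] -0.332
0.9 [ 0.4803 -0.2019  0.111 ] 2.068 -> [ -3 -16  14] -0.513
0.7 [ 0.4767 -0.2055  0.1087] 2.263 -> [ -6 -20  16] -0.708
0.5 [ 0.4737 -0.2099  0.1069] 2.474 -> [-11 -23  18] -0.92
```

Request:
{"op": "arm_command", "data": {
  "increments": "0.6 0 -3 2 -0.1; 0.6 -1 -6 3 -0.2; 0.6 -2 -8 5 -0.3; 0.6 -3 -11 7 -0.41; 0.6 -5 -13 9 -0.52"
}}

```text
t: 3.95
tool_pos: [0.4835, -0.204, 0.1157]
orientation: [1.594, 2.7, 0.002]
force: [5.6, 1.6, -0.5]
opening: 0.0376
gripper_force: 2.0
```

```bash
python3 go.py 28 5 0 .9 .7 .5 .3 .1 -.1
```

```text
t 3.95 pos [ 0.4835 -0.204   0.1157] az 2.075 tilt [-0.005  0.004 -1.   ] F [ 5.6  1.6 -0.5] q6 -1.0
0.9 [ 0.4803 -0.2019  0.111 ] 2.068 -> [ 3 -2  5] 0.008
0.7 [ 0.4767 -0.2055  0.1087] 2.263 -> [ 2 -7  7] -0.188
0.5 [ 0.4737 -0.2099  0.1069] 2.474 -> [  0 -11   9] -0.399
0.3 [ 0.4715 -0.2149  0.1057] 2.701 -> [ -4 -16  10] -0.626
0.1 [ 0.4702 -0.2203  0.105 ] 2.94 -> [ -8 -20  11] -0.865
-0.1 [ 0.4697 -0.2259  0.105 ] -3.099 -> [-12 -23  11] -1.109
```

Request:
{"op": "arm_command", "data": {
  "increments": "0.6 0 -2 1 -0.1; 0.6 -1 -5 2 -0.2; 0.6 -2 -7 3 -0.3; 0.6 -3 -9 4 -0.41; 0.6 -5 -12 4 -0.52"
}}

```text
t: 4.45
tool_pos: [0.475, -0.2139, 0.1113]
orientation: [0.846, 3.02, 0.0]
force: [4.1, 1.0, 0.4]
opening: 0.0376
gripper_force: 1.6
```

```bash
python3 go.py 28 5 0 .5 .4 .3 .2 .1 0
python3 - <<'E'
from go import *
im=robot.read_camera("top")[138:218,276:356]; w=robot.read_camera("wrist")
a=cv2.resize(im,(400,400),interpolation=cv2.INTER_CUBIC);b=cv2.resize(w,(400,300))
cv2.imwrite("pics/c2.png",np.hstack([a,np.vstack([b,np.zeros((100,400,3),np.uint8)])]))
E
```

```text
t 4.45 pos [ 0.475  -0.2139  0.1113] az 2.595 tilt [-0.005  0.001 -1.   ] F [4.1 1.  0.4] q6 -1.55
0.5 [ 0.4737 -0.2099  0.1069] 2.474 -> [3 3 4] 0.121
0.4 [ 0.4725 -0.2124  0.1062] 2.586 -> [3 0 5] 0.01
0.3 [ 0.4715 -0.2149  0.1057] 2.701 -> [ 2 -3  6] -0.106
0.2 [ 0.4708 -0.2176  0.1053] 2.819 -> [ 2 -5  6] -0.224
0.1 [ 0.4702 -0.2203  0.105 ] 2.94 -> [ 1 -8  6] -0.345
0.0 [ 0.4699 -0.2231  0.1049] 3.062 -> [  0 -11   6] -0.467
```

View pics/c2.png

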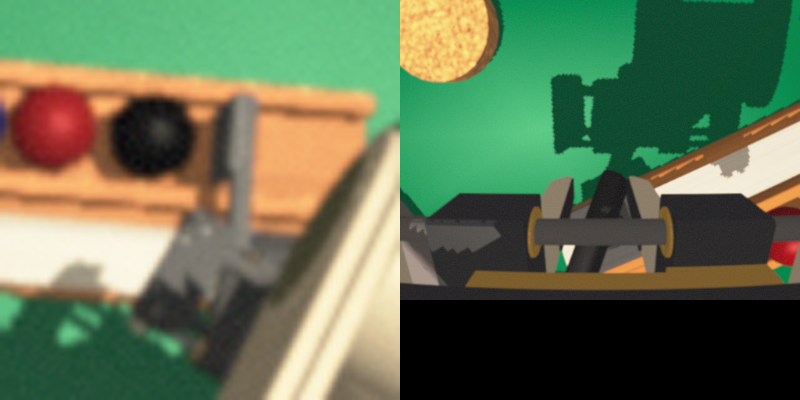

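The wrist view shows the bar held by the fork, about 25° behind it, so the clamp is near 0.85 and the stop hasn't moved. I'll unscrew a bit more.

Request:
{"op": "arm_command", "data": {
  "increments": "0.6 0 -2 0 -0.1; 0.6 -1 -4 0 -0.2; 0.6 -1 -6 1 -0.28; 0.6 -2 -8 1 -0.36; 0.6 -2 -8 1 -0.36"
}}

```text
t: 5.05
tool_pos: [0.471, -0.2218, 0.1089]
orientation: [0.303, 3.126, -0.001]
force: [0.8, 0.6, 0.6]
opening: 0.0371
gripper_force: 0.5
```

```bash
python3 go.py 28 5 0 .5 .1;  python3 - <<'E'
from go import *
im=robot.read_camera("top")[138:218,276:356]; w=robot.read_camera("wrist")
a=cv2.resize(im,(400,400),interpolation=cv2.INTER_CUBIC);b=cv2.resize(w[192:,128:448],(400,240))
cv2.imwrite("pics/c3.png",np.hstack([a,np.vstack([b,np.zeros((160,400,3),np.uint8)])]))
E
```

```text
t 5.05 pos [ 0.471  -0.2218  0.1089] az 2.948 tilt [-0.001 -0.    -1.   ] F [0.8 0.6 0.6] q6 -1.92
0.5 [ 0.4737 -0.2099  0.1069] 2.474 -> [ 0 12  2] 0.475
0.1 [ 0.4702 -0.2203  0.105 ] 2.94 -> [1 1 4] 0.008
```

View pics/c3.png

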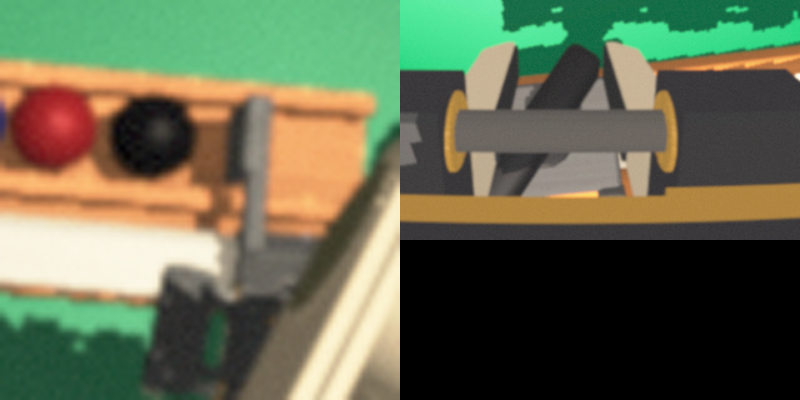

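The stop has slid about 8 mm towards −y, so it is free. Next I'll push along the rack's +y with the other finger, estimated at about 44 mm plus the play in the fork.

Request:
{"op": "arm_command", "data": {
  "increments": "0.6 1 5 0 0; 0.6 1 10 0 0; 0.6 2 15 0 0; 0.6 2 20 0 0; 0.6 3 24 0 0"
}}

```text
t: 5.65
tool_pos: [0.4719, -0.197, 0.1076]
orientation: [-0.301, -3.127, 0.0]
force: [-0.9, -1.9, 0.3]
opening: 0.0369
gripper_force: 0.8
```

Request:
{"op": "arm_command", "data": {
  "increments": "0.6 0 4 0 0; 0.6 1 8 0 0; 0.6 1 11 0 0; 0.6 1 13 0 0; 0.6 1 14 0 0"
}}

```text
t: 6.15
tool_pos: [0.4734, -0.1833, 0.1076]
orientation: [-0.301, -3.127, -0.0]
force: [-2.6, -1.0, 1.5]
opening: 0.0373
gripper_force: 1.8
```

```bash
python3 go.py 28 5 0 .1;  python3 - <<'E'
from go import *
im=robot.read_camera("top")[138:218,206:346]; w=robot.read_camera("wrist")
a=cv2.resize(im,(700,400),interpolation=cv2.INTER_CUBIC);b=cv2.resize(w[244:,128:448],(400,175))
c=np.zeros((580,700,3),np.uint8);c[:400]=a;c[400:575,:400]=b
cv2.imwrite("pics/c4.png",c)
E
```

```text
t 6.15 pos [ 0.4734 -0.1833  0.1076] az 2.95 tilt [ 0.001  0.    -1.   ] F [-2.6 -1.   1.5] q6 -1.85
0.1 [ 0.4702 -0.2203  0.105 ] 2.94 -> [ -4 -37   3] 0.01
```

View pics/c4.png

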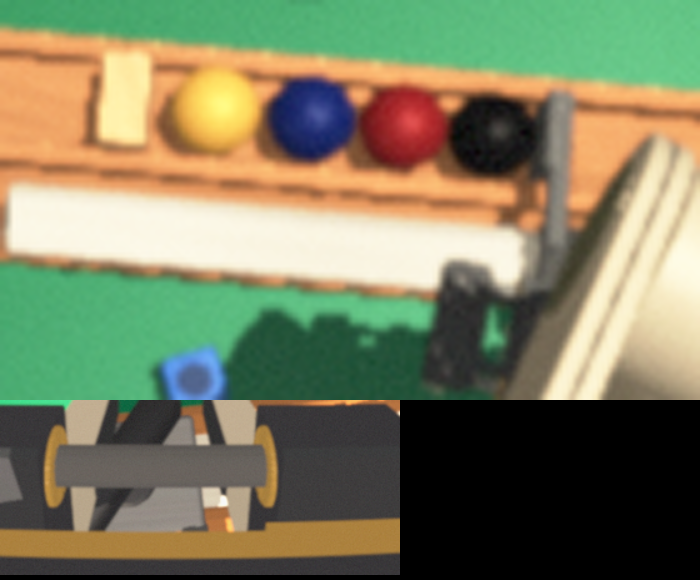

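The pad now touches the black ball, and about 15–20 mm of gaps remain, mainly at the yellow ball and chock. Continuing slowly.

Request:
{"op": "arm_command", "data": {
  "increments": "0.6 0 3 0 0; 0.6 0 6 0 0; 0.6 1 9 0 0; 0.6 1 11 0 0; 0.6 1 12 0 0"
}}

```text
t: 6.75
tool_pos: [0.4746, -0.1716, 0.1075]
orientation: [-0.301, -3.126, -0.0]
force: [-5.0, -1.1, 2.9]
opening: 0.0373
gripper_force: 2.3
```

Request:
{"op": "arm_command", "data": {
  "increments": "0.6 0 2 0 0; 0.6 0 3 0 0; 0.6 0 4 0 0; 0.6 1 5 0 0; 0.6 1 5 0 0"
}}

```text
t: 7.25
tool_pos: [0.4748, -0.1665, 0.1076]
orientation: [-0.301, -3.127, -0.0]
force: [-4.3, -1.0, 0.8]
opening: 0.0373
gripper_force: 1.9
```

```bash
python3 go.py 28 5 0 .1;  python3 - <<'E'
from go import *
im=robot.read_camera("top")[138:218,206:346]; w=robot.read_camera("wrist")
a=cv2.resize(im,(700,400),interpolation=cv2.INTER_CUBIC);b=cv2.resize(w[244:,128:448],(400,175))
c=np.zeros((580,700,3),np.uint8);c[:400]=a;c[400:575,:400]=b
cv2.imwrite("pics/c5.png",c)
E
```

```text
t 7.25 pos [ 0.4748 -0.1665  0.1076] az 2.95 tilt [ 0.  0. -1.] F [-4.3 -1.   0.8] q6 -1.82
0.1 [ 0.4702 -0.2203  0.105 ] 2.94 -> [ -6 -54   3] 0.01
```

View pics/c5.png

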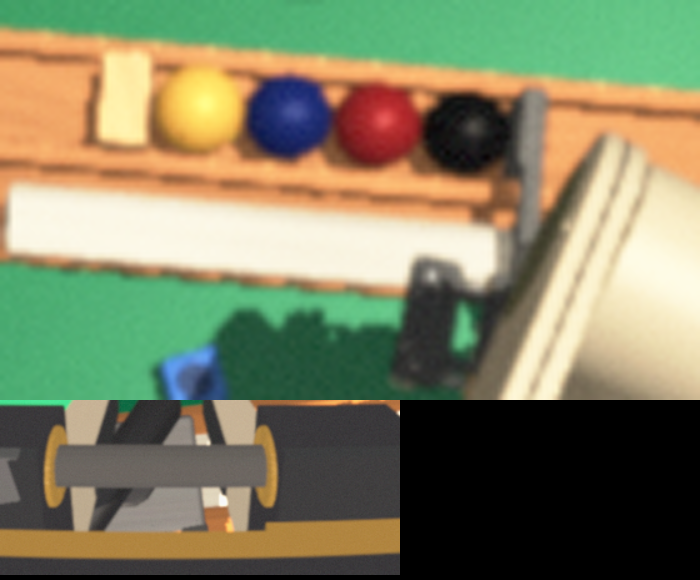

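The row is nearly shut, with about 2 mm left between the yellow ball's edge (155) and the chock (150). I'll take smaller steps and watch the force.

Request:
{"op": "arm_command", "data": {
  "increments": "0.6 0 1 0 0; 0.6 0 2 0 0; 0.6 0 2 0 0"
}}

```text
t: 7.65
tool_pos: [0.4751, -0.1645, 0.1075]
orientation: [-0.301, -3.127, 0.0]
force: [-4.3, -1.7, 0.9]
opening: 0.0372
gripper_force: 2.1
```

Request:
{"op": "arm_command", "data": {
  "increments": "0.6 0 1 0 0; 0.6 0 2 0 0; 0.6 0 2 0 0"
}}

```text
t: 7.95
tool_pos: [0.4753, -0.1626, 0.1075]
orientation: [-0.301, -3.126, 0.0]
force: [-6.2, -1.9, 2.4]
opening: 0.0374
gripper_force: 2.8
```

```bash
python3 go.py 28 5 50 .8 1
python3 - <<'E'
from plant import robot
s=robot.read_state();print(s["force"],s["wrist_torque"],s["gripper_force"])
E
```

```text
t 7.95 pos [ 0.4753 -0.1626  0.1075] az 2.95 tilt [ 0.001 -0.    -1.   ] F [-6.2 -1.9  2.4] q6 -1.81
0.8 [ 0.4824 -0.1538  0.1098] 2.163 -> [-5 10 -2] 0.786
1.0 [ 0.4862 -0.1506  0.1123] 1.975 -> [-8 14 -5] 0.974
[-6.22403126 -1.88313444  2.35851654] [-0.35823214  0.92096992 -0.10769168] 2.7591994358226657
```

```bash
python3 go.py 28 5 36 .4 .6 .8 1 1.2 1.4
```

```text
t 7.95 pos [ 0.4753 -0.1626  0.1075] az 2.95 tilt [ 0.001 -0.    -1.   ] F [-6.2 -1.9  2.4] q6 -1.81
0.4 [ 0.4754 -0.1765  0.1062] 2.586 -> [ -3 -14   1] 0.364
0.6 [ 0.478  -0.1718  0.1077] 2.366 -> [-4 -9  0] 0.584
0.8 [ 0.4813 -0.1677  0.1098] 2.163 -> [-7 -4 -2] 0.786
1.0 [ 0.4851 -0.1646  0.1123] 1.975 -> [-10   0  -5] 0.974
1.2 [ 0.4894 -0.1624  0.1152] 1.8 -> [-14   3  -8] 1.15
1.4 [ 0.4939 -0.1612  0.1183] 1.632 -> [-18   5 -11] 1.318
```

Request:
{"op": "arm_command", "data": {
  "increments": "0.6 -2 -2 0 0.14; 0.6 -3 -3 -1 0.28; 0.6 -4 -3 -1 0.42; 0.6 -5 -3 -2 0.56; 0.6 -6 -3 -2 0.7"
}}

```text
t: 8.45
tool_pos: [0.4819, -0.1664, 0.1099]
orientation: [1.362, 2.829, 0.002]
force: [0.5, 0.5, 0.1]
opening: 0.0372
gripper_force: 0.0
```

```bash
python3 go.py 28 5 36 .8 1 1.2 1.4 1.6;  python3 - <<'E'
from go import *
im=robot.read_camera("top")[138:218,206:346]; w=robot.read_camera("wrist")
a=cv2.resize(im,(700,400),interpolation=cv2.INTER_CUBIC);b=cv2.resize(w[244:,128:448],(400,175))
c=np.zeros((580,700,3),np.uint8);c[:400]=a;c[400:575,:400]=b
cv2.imwrite("pics/c6.png",c)
E
```

```text
t 8.45 pos [ 0.4819 -0.1664  0.1099] az 2.244 tilt [-0.001  0.002 -1.   ] F [0.5 0.5 0.1] q6 -1.11
0.8 [ 0.4813 -0.1677  0.1098] 2.163 -> [-1 -1  0] 0.081
1.0 [ 0.4851 -0.1646  0.1123] 1.975 -> [-1  4 -2] 0.269
1.2 [ 0.4894 -0.1624  0.1152] 1.8 -> [-2  8 -5] 0.445
1.4 [ 0.4939 -0.1612  0.1183] 1.632 -> [-3 13 -8] 0.613
1.6 [ 0.4985 -0.1612  0.1215] 1.467 -> [ -6  16 -12] 0.777
```

View pics/c6.png

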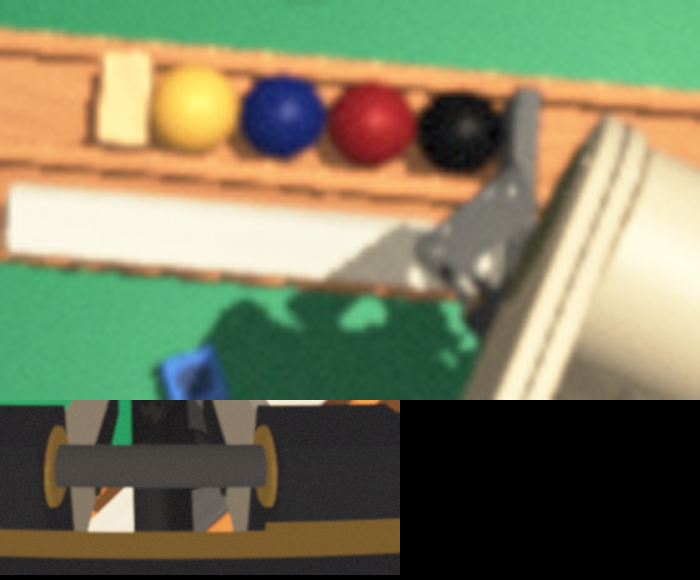

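The balls are evenly spaced (194, 283, 371, 459), so the row is shut, and the fork is aligned with the bar. That uses up my 10 pictures, so the tightening goes by force and numbers.

Request:
{"op": "arm_command", "data": {
  "increments": "0.6 -1 2 -1 0.13; 0.6 -1 4 -2 0.27; 0.6 -1 6 -4 0.37; 0.6 -2 8 -5 0.46; 0.6 -2 11 -7 0.54"
}}

```text
t: 9.05
tool_pos: [0.4902, -0.1614, 0.1161]
orientation: [-2.06, -2.371, 0.002]
force: [-2.8, -3.4, -1.2]
opening: 0.0372
gripper_force: 1.7
```

```bash
python3 go.py 28 5 36 1.3 1.5 1.7 1.9 2.1
```

```text
t 9.05 pos [ 0.4902 -0.1614  0.1161] az 1.711 tilt [ 0.    -0.001 -1.   ] F [-2.8 -3.4 -1.2] q6 -0.56
1.3 [ 0.4916 -0.1616  0.1167] 1.715 -> [ 0  1 -1] -0.004
1.5 [ 0.4962 -0.1611  0.1199] 1.549 -> [ 0  6 -4] 0.162
1.7 [ 0.5007 -0.1616  0.1231] 1.385 -> [-2 10 -7] 0.326
1.9 [ 0.5051 -0.1632  0.1262] 1.218 -> [ -4  14 -10] 0.493
2.1 [ 0.509  -0.1659  0.1291] 1.044 -> [ -7  18 -13] 0.667
```

Request:
{"op": "arm_command", "data": {
  "increments": "0.6 0 3 -2 0.1; 0.6 0 6 -4 0.2; 0.6 -1 8 -6 0.3; 0.6 -2 11 -8 0.4; 0.6 -3 13 -10 0.49"
}}

```text
t: 9.55
tool_pos: [0.5029, -0.1618, 0.126]
orientation: [-2.572, -1.799, 0.003]
force: [-7.6, 1.5, 2.2]
opening: 0.0374
gripper_force: 3.6
```

```bash
python3 go.py 28 5 36 1.9 2.1 2.3 2.5
```

```text
t 9.55 pos [ 0.5029 -0.1618  0.126 ] az 1.221 tilt [ 0.    -0.004 -1.   ] F [-7.6  1.5  2.2] q6 -0.06
1.9 [ 0.5051 -0.1632  0.1262] 1.218 -> [-1  3  0] 0.003
2.1 [ 0.509  -0.1659  0.1291] 1.044 -> [-2  7 -3] 0.177
2.3 [ 0.5125 -0.1694  0.1317] 0.859 -> [-4 12 -6] 0.362
2.5 [ 0.5152 -0.1738  0.1339] 0.66 -> [-7 16 -8] 0.561
```

Request:
{"op": "arm_command", "data": {
  "increments": "0.6 -1 3 -1 0.1; 0.6 -1 6 -3 0.2; 0.6 -2 9 -5 0.31; 0.6 -4 11 -6 0.43; 0.6 -5 14 -8 0.55"
}}

```text
t: 10.05
tool_pos: [0.5143, -0.1714, 0.1343]
orientation: [-2.965, -1.032, 0.004]
force: [-7.9, 0.5, 3.3]
opening: 0.0376
gripper_force: 3.2
```

```bash
python3 go.py 28 5 36 2.5 2.7 2.9 3.1 3.3 3.5
```

```text
t 10.05 pos [ 0.5143 -0.1714  0.1343] az 0.67 tilt [-0.002 -0.003 -1.   ] F [-7.9  0.5  3.3] q6 0.48
2.5 [ 0.5152 -0.1738  0.1339] 0.66 -> [-1  2  0] 0.01
2.7 [ 0.5172 -0.1787  0.1355] 0.444 -> [-2  8 -1] 0.226
2.9 [ 0.5183 -0.1841  0.1366] 0.213 -> [-5 12 -2] 0.458
3.1 [ 0.5185 -0.1897  0.137 ] -0.029 -> [-8 17 -3] 0.699
3.3 [ 0.5178 -0.1952  0.1369] -0.272 -> [-12  21  -3] 0.942
3.5 [ 0.5162 -0.2005  0.136 ] -0.508 -> [-17  24  -2] 1.179
```

Request:
{"op": "arm_command", "data": {
  "increments": "0.6 -1 3 0 0.11; 0.6 -1 6 -1 0.22; 0.6 -2 8 -1 0.33; 0.6 -4 10 -2 0.45; 0.6 -5 12 -2 0.56"
}}

```text
t: 10.55
tool_pos: [0.5189, -0.1836, 0.1366]
orientation: [-3.135, -0.173, 0.001]
force: [-1.9, 3.4, 1.9]
opening: 0.0374
gripper_force: 2.0
```

```bash
python3 go.py 28 5 36 2.9 3 3.1 3.2 3.3 3.5
```

```text
t 10.55 pos [ 0.5189 -0.1836  0.1366] az 0.11 tilt [-0.    -0.002 -1.   ] F [-1.9  3.4  1.9] q6 1.03
2.9 [ 0.5183 -0.1841  0.1366] 0.213 -> [-1  0  0] -0.102
3.0 [ 0.5185 -0.1869  0.1369] 0.093 -> [-1  3  0] 0.018
3.1 [ 0.5185 -0.1897  0.137 ] -0.029 -> [-1  6  0] 0.139
3.2 [ 0.5183 -0.1925  0.137 ] -0.151 -> [-2  9  0] 0.261
3.3 [ 0.5178 -0.1952  0.1369] -0.272 -> [-2 11  0] 0.382
3.5 [ 0.5162 -0.2005  0.136 ] -0.508 -> [-5 17  0] 0.619
```

Request:
{"op": "arm_command", "data": {
  "increments": "0.6 0 2 0 0; 0.6 0 4 0 0; 0.6 -1 6 0 0; 0.6 -1 8 0 0; 0.6 -1 8 0 0"
}}

```text
t: 11.05
tool_pos: [0.5199, -0.1921, 0.1372]
orientation: [-3.136, -0.182, -0.003]
force: [2.0, 4.7, 3.5]
opening: 0.0375
gripper_force: 2.0
```

Request:
{"op": "arm_command", "data": {
  "increments": "0.6 0 1 0 0; 0.6 0 2 0 0; 0.6 0 3 0 0; 0.6 0 3 0 0"
}}

```text
t: 11.45
tool_pos: [0.5199, -0.1938, 0.1371]
orientation: [-3.134, -0.179, -0.002]
force: [0.1, 11.1, 6.8]
opening: 0.0372
gripper_force: 5.4
```

Request:
{"op": "arm_command", "data": {
  "increments": "0.6 0 1 0 0; 0.6 0 2 0 0; 0.6 0 2 0 0"
}}

```text
t: 11.75
tool_pos: [0.52, -0.1941, 0.137]
orientation: [-3.131, -0.18, -0.001]
force: [-0.2, 17.3, 8.9]
opening: 0.0376
gripper_force: 9.0
```

```bash
python3 go.py 28 5 36 3
python3 - <<'E'
from go import *
w=robot.read_camera("wrist");g=cv2.cvtColor(w,cv2.COLOR_BGR2GRAY)
m=robot.camera_model("wrist")
for c in(2.6,2.8,3.0): print(c,np.round(proj(m,np.array([bar(c,r,.036)[0] for r in(-.03,0,.03)])),0).tolist())
# dark bar columns by row
for v in range(180,300,10):
    d=np.where(g[v,150:360]<45)[0]+150; print(v,d.min() if len(d) else None,d.max() if len(d) else None,len(d), np.round(np.median(d)) if len(d) else'')
E
```

```text
t 11.75 pos [ 0.52   -0.1941  0.137 ] az 0.115 tilt [ 0.001 -0.006 -1.   ] F [-0.2 17.3  8.9] q6 1.0
3.0 [ 0.5185 -0.1869  0.1369] 0.093 -> [-1 -7  0] 0.022
2.6 [[262.0, 291.0], [244.0, 270.0], [222.0, 243.0]]
2.8 [[254.0, 292.0], [244.0, 270.0], [232.0, 243.0]]
3.0 [[245.0, 291.0], [244.0, 270.0], [243.0, 243.0]]
180 None None 0 
190 None None 0 
200 None None 0 
210 228 258 31 243.0
220 225 267 43 246.0
230 221 292 43 242.0
240 218 295 40 238.0
250 151 359 76 232.0
260 150 359 82 232.0
270 151 358 65 234.0
280 151 359 15 162.0
290 160 353 5 351.0
```

Stiff at 17 N, which is well above the 0.12 N m of rubbing, so this is the end stop. I'll back off, rise and measure the bar angle numerically.

Request:
{"op": "arm_command", "data": {
  "increments": "0.6 0 -3 0 0; 0.6 0 -7 0 0; 0.6 0 -9 0 0; 0.6 0 -9 -10 0; 0.6 0 -9 -30 0"
}}

```text
t: 12.3
tool_pos: [0.5172, -0.1884, 0.1655]
orientation: [-3.135, -0.173, 0.005]
force: [0.4, 0.4, 0.6]
opening: 0.0371
gripper_force: 0.0
```

Request:
{"op": "arm_command", "data": {
  "increments": "0.6 -5 0 -20 0; 0.6 -15 0 -50 0; 0.6 -30 0 -80 0; 0.6 -40 0 -100 0; 0.6 -40 0 -100 0"
}}

```text
t: 12.8
tool_pos: [0.4796, -0.1944, 0.2714]
orientation: [3.133, 0.172, 0.009]
force: [0.1, -0.1, 0.9]
opening: 0.0371
gripper_force: 0.0
```

Run:
```python
from go import *
s,M,a=state();print(s["tool_pos"],a,s["force"])
m=robot.camera_model("wrist");w=robot.read_camera("wrist");cv2.imwrite("pics/w7.png",w)
g=cv2.cvtColor(w,cv2.COLOR_BGR2GRAY)
pred=lambda c:proj(m,np.array([bar(c,r,.036)[0] for r in(-.04,0,.04)]))
for c in(2.6,2.8,3.0):print(c,np.round(pred(c)).tolist())
u=pred(3.0)[1];x,y=[int(v) for v in u];mask=np.zeros_like(g);mask[max(0,y-60):y+60,x-50:x+50]=(g[max(0,y-60):y+60,x-50:x+50]<45)
n,l,st,ce=cv2.connectedComponentsWithStats(mask)
for i in range(1,n):
    if st[i,4]>80:
        P=np.argwhere(l==i)[:,::-1].astype(np.float32);print(st[i],ce[i],cv2.minAreaRect(P))
t=robot.read_camera("top");T=robot.camera_model("top");cv2.imwrite("pics/t7.png",t)
print("top",[np.round(proj(T,np.array([bar(c,r,.036)[0] for r in(-.04,.04)])),1).tolist() for c in(2.6,2.8,3.)])
```

```text
[ 0.47960653 -0.19441127  0.27141336] 0.10947142091204905 [ 0.06657261 -0.08386094  0.86319156]
2.6 [[266.0, 194.0], [252.0, 168.0], [235.0, 136.0]]
2.8 [[259.0, 195.0], [252.0, 168.0], [243.0, 135.0]]
3.0 [[252.0, 195.0], [252.0, 168.0], [252.0, 135.0]]
[ 238  124   27   77 1089] [248.3204775 163.2892562] ((247.80770874023438, 161.96153259277344), (25.8873291015625, 74.91636657714844), 11.309932708740234)
top [[[325.2, 212.6], [315.5, 191.9]], [[322.7, 213.3], [318.1, 191.1]], [[320.1, 213.6], [320.8, 190.8]]]
```

Run:
```python
from go import *
m=robot.camera_model("wrist");g=cv2.cvtColor(cv2.imread("pics/w7.png"),cv2.COLOR_BGR2GRAY)
mask=np.zeros_like(g);mask[110:215,215:290]=g[110:215,215:290]<45
W=R.from_euler('z',YAW).as_matrix();C=np.array([(x,y,z) for x in(-.04,.04) for y in(-.008,.008) for z in(-.016,.016)])
best=[]
for c in np.arange(2.2,3.4,.05):
  for sl in np.arange(.026,.05,.002):
   for dx in(-.006,-.003,0,.003):
    P=(K+[dx,sl,0]+C@knobR(c).T)@W.T+[X,Y,0]
    q=np.zeros_like(g);cv2.fillConvexPoly(q,cv2.convexHull(np.round(proj(m,P)).astype(np.int32)),1)
    best.append(((q&mask).sum()/(q|mask).sum(),round(c,2),round(sl,3),dx))
best.sort(reverse=True);print(best[:6])
print({c:round(max(b[0] for b in best if abs(b[1]-c)<.01),3) for c in(2.4,2.6,2.7,2.8,2.9,3.0,3.1,3.2)})
# ball circles / chock in top view
t=cv2.imread("pics/t7.png");T=robot.camera_model("top")
hsv=cv2.cvtColor(t,cv2.COLOR_BGR2HSV)
for n,lo,hi in(("yellow",(20,150,150),(35,255,255)),("blue",(108,100,30),(130,255,200)),("red",(165,130,40),(180,255,230))):
    k=cv2.inRange(hsv,lo,hi)[140:185,225:325];mo=cv2.moments(k,True);print(n,mo["m10"]/mo["m00"]+225,mo["m01"]/mo["m00"]+140,mo["m00"])
print([np.round(proj(T,W@np.array([.025,b,.0466])+[X,Y,0]),1).tolist() for b in(.0891,.027)])
```

```text
[(np.float64(0.6256684491978609), np.float64(3.05), np.float64(0.042), 0), (np.float64(0.6140452698781196), np.float64(3.05), np.float64(0.042), 0.003), (np.float64(0.6118963486454653), np.float64(3.05), np.float64(0.042), -0.003), (np.float64(0.6110458284371327), np.float64(3.05), np.float64(0.04), -0.003), (np.float64(0.6073059360730594), np.float64(3.0), np.float64(0.04), 0), (np.float64(0.6), np.float64(3.05), np.float64(0.04), 0)]
{2.4: np.float64(0.232), 2.6: np.float64(0.302), 2.7: np.float64(0.362), 2.8: np.float64(0.432), 2.9: np.float64(0.524), 3.0: np.float64(0.607), 3.1: np.float64(0.596), 3.2: np.float64(0.495)}
yellow 245.5631067961165 157.70873786407768 103.0
blue 262.1684210526316 160.70526315789473 190.0
red 279.2197802197802 162.4945054945055 91.0
[[[249.1, 160.0]], [[268.4, 161.7]]]
```

The outline fit gives a clamp angle of about 3.05, so it is at the end stop. Next I'll check the row for gaps with the wrist camera above it.

Request:
{"op": "arm_command", "data": {
  "increments": "0.6 0 -35 -15 0; 0.6 0 -70 -30 0; 0.6 0 -105 -30 0; 0.6 0 -140 -30 0; 0.6 0 -140 -30 0"
}}

```text
t: 13.4
tool_pos: [0.4629, -0.0504, 0.2952]
orientation: [-3.135, -0.179, 0.003]
force: [-0.1, -0.0, -0.3]
opening: 0.037
gripper_force: 0.0
```

Run:
```python
from go import *
m=robot.camera_model("wrist");w=robot.read_camera("wrist");cv2.imwrite("pics/w8.png",w)
print(robot.read_state()["tool_pos"])
W=R.from_euler('z',YAW).as_matrix()
f=lambda x,y,z:proj(m,W@np.array([x,y,z])+[X,Y,0])[0]
for y in(-.095,-.066,-.009,.048,.106,.134):print(y,np.round(f(.025,y,.0466),1))
p0,p1=f(.025,-.12,.0466),f(.025,.16,.0466)
# profile along ball-centre line
for y in np.arange(-.125,.16,.004):
    u=f(.025,y,.0466).round().astype(int)
    if 0<=u[0]<512 and 0<=u[1]<384: print(round(y,3),u.tolist(),w[u[1],u[0]].tolist(),end=" | ")
```

```text
[ 0.46307819 -0.05210337  0.29515387]
-0.095 [364.3  43.9]
-0.066 [339.7  38.2]
-0.009 [290.4  27.3]
0.048 [240.1  16.8]
0.106 [188.7   6.7]
0.134 [163.9   2.1]
-0.125 [389, 50] [109, 124, 147] | -0.121 [386, 49] [119, 126, 136] | -0.117 [383, 48] [124, 134, 142] | -0.113 [379, 48] [124, 131, 139] | -0.109 [376, 47] [94, 102, 107] | -0.105 [373, 46] [54, 57, 58] | -0.101 [369, 45] [58, 60, 59] | -0.097 [366, 44] [46, 51, 50] | -0.093 [363, 44] [28, 16, 23] | -0.089 [359, 43] [24, 22, 30] | -0.085 [356, 42] [33, 32, 35] | -0.081 [353, 41] [33, 30, 32] | -0.077 [349, 40] [37, 32, 33] | -0.073 [346, 40] [35, 38, 38] | -0.069 [342, 39] [31, 25, 28] | -0.065 [339, 38] [30, 29, 28] | -0.061 [335, 37] [14, 17, 10] | -0.057 [332, 36] [24, 19, 18] | -0.053 [329, 36] [28, 27, 32] | -0.049 [325, 35] [36, 26, 30] | -0.045 [322, 34] [31, 27, 28] | -0.041 [318, 33] [16, 22, 31] | -0.037 [315, 33] [35, 36, 132] | -0.033 [311, 32] [30, 23, 162] | -0.029 [308, 31] [31, 21, 169] | -0.025 [304, 30] [27, 24, 177] | -0.021 [301, 30] [35, 31, 182] | -0.017 [297, 29] [37, 30, 184] | -0.013 [294, 28] [37, 3
[... 594 characters left out ...]
227, 14] [105, 37, 10] | 0.067 [223, 13] [98, 38, 30] | 0.071 [220, 13] [90, 41, 27] | 0.075 [216, 12] [55, 75, 108] | 0.079 [213, 11] [10, 158, 225] | 0.083 [209, 11] [10, 180, 241] | 0.087 [206, 10] [10, 189, 244] | 0.091 [202, 9] [10, 199, 246] | 0.095 [198, 9] [10, 206, 246] | 0.099 [195, 8] [10, 214, 247] | 0.103 [191, 7] [10, 218, 247] | 0.107 [188, 7] [10, 214, 247] | 0.111 [184, 6] [10, 208, 247] | 0.115 [181, 5] [10, 204, 246] | 0.119 [177, 5] [10, 194, 245] | 0.123 [174, 4] [10, 185, 243] | 0.127 [170, 3] [10, 168, 235] | 0.131 [167, 3] [10, 148, 216] | 0.135 [163, 2] [70, 122, 171] | 0.139 [159, 1] [128, 216, 247] | 0.143 [156, 1] [131, 220, 247] | 0.147 [152, 0] [130, 219, 246] |
```

No trough pixels show between the balls. I'll check the yellow–chock contact from straight above it.

Request:
{"op": "arm_command", "data": {
  "increments": "0.6 5 -40 0 0; 0.6 10 -80 0 0; 0.6 25 -110 0 0; 0.6 45 -135 0 0; 0.6 45 -135 0 0"
}}

```text
t: 13.95
tool_pos: [0.4943, 0.0871, 0.2949]
orientation: [-3.136, -0.176, 0.003]
force: [-0.5, -0.1, 0.6]
opening: 0.0374
gripper_force: 0.0
```

Run:
```python
from go import *
m=robot.camera_model("wrist");w=robot.read_camera("wrist");print(m["eye"])
W=R.from_euler('z',YAW).as_matrix()
f=lambda x,y,z:proj(m,W@np.array([x,y,z])+[X,Y,0])[0]
for x in (.025,.03,.02):
  for y in list(np.arange(.066,.08,.002))+list(np.arange(.12,.142,.0015)):
    u=f(x,y,.0466).round().astype(int)
    if 0<=u[0]<512 and 0<=u[1]<384: print(round(y,4),u.tolist(),w[u[1],u[0]].tolist(),end=" | ")
  print()
```

```text
[0.5636569  0.0953782  0.43549058]
0.066 [341, 58] [88, 38, 29] | 0.068 [340, 58] [76, 34, 20] | 0.07 [338, 57] [77, 30, 25] | 0.072 [336, 57] [66, 34, 21] | 0.074 [335, 56] [67, 51, 69] | 0.076 [333, 56] [21, 138, 205] | 0.078 [331, 56] [10, 183, 243] | 0.12 [295, 48] [10, 169, 235] | 0.1215 [294, 48] [10, 163, 231] | 0.123 [293, 47] [10, 157, 227] | 0.1245 [291, 47] [10, 146, 217] | 0.126 [290, 47] [10, 139, 206] | 0.1275 [289, 46] [10, 133, 196] | 0.129 [287, 46] [7, 114, 167] | 0.1305 [286, 46] [37, 116, 167] | 0.132 [285, 46] [73, 144, 208] | 0.1335 [284, 45] [116, 204, 246] | 0.135 [282, 45] [139, 229, 247] | 0.1365 [281, 45] [139, 228, 247] | 0.138 [280, 45] [138, 228, 247] | 0.1395 [278, 44] [132, 222, 247] | 0.141 [277, 44] [133, 225, 247] | 
0.066 [343, 53] [94, 38, 31] | 0.068 [341, 53] [86, 43, 31] | 0.07 [339, 53] [79, 36, 30] | 0.072 [337, 52] [72, 38, 32] | 0.074 [336, 52] [66, 56, 77] | 0.076 [334, 52] [11, 152, 225] | 0.078 [332, 51] [10, 197, 246] | 0.12 [296, 43] [10, 173, 238] | 0.1215 [295, 43] [10, 169, 236] | 0.123 [294, 43] [10, 163, 231] | 0.1245 [292, 42] [1
[... 413 characters left out ...]
 17] | 0.068 [339, 62] [79, 40, 29] | 0.07 [337, 62] [70, 36, 29] | 0.072 [335, 61] [66, 33, 27] | 0.074 [334, 61] [64, 43, 56] | 0.076 [332, 61] [55, 97, 149] | 0.078 [330, 60] [9, 167, 235] | 0.12 [294, 52] [10, 160, 227] | 0.1215 [293, 52] [10, 149, 222] | 0.123 [292, 52] [10, 146, 216] | 0.1245 [290, 52] [10, 134, 197] | 0.126 [289, 51] [10, 128, 189] | 0.1275 [288, 51] [10, 120, 175] | 0.129 [287, 51] [10, 111, 162] | 0.1305 [285, 50] [41, 111, 161] | 0.132 [284, 50] [82, 149, 213] | 0.1335 [283, 50] [115, 196, 245] | 0.135 [281, 50] [135, 227, 247] | 0.1365 [280, 49] [140, 229, 247] | 0.138 [279, 49] [138, 227, 247] | 0.1395 [277, 49] [131, 222, 247] | 0.141 [276, 49] [135, 224, 247] |
```

```bash
python3 -c "
from plant import robot
print(robot.close_job())"
```

```text
the job is handed in; nothing more can be done
None
```

I unscrewed the clamp, slid the stop until the four balls stood in a closed row against the block, turned the knob to its tight end stop and let go. I handed the job in at about 14 s on the robot's clock; no verdict came back, but my last camera checks put the clamp at about 3.0 rad and showed no gaps in the row.

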